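Lock the stirrer spindle, draw the sagging bolt and hold the guard gate ajar

TASK

Make the caged stirrer safe and open its guard for a colleague: first turn the lock collar on top of the drive head clockwise until its pointer stands at the raised bar that marks locked. Then take the bolt's upright handle, lift the sagging bolt so that its nose clears the keeper's bent-up lip while you pull it right out of the keeper, without forcing it, and swing the gate about 30 degrees open. The gate is sprung and would fall shut, so finish while still holding it there, bolt drawn and collar at its mark, and leave the other things on the table where they are.

Things in the scene. Friction and masses are not known exactly. Their poses are not given: they have to be found in the camera images.
- stirrer: overhead stirrer in a guard cage, fixed to the table: white base 165 x 180 mm, grey drive head (top 150 mm up), beaker inside, uprights and side panes 152 mm high. Origin: on the table under the middle of the base. x points to the rear, y to the left as seen from the gate, z up; the gate is in its front (-x) face, 75 mm from the origin. A tall instrument (0.5 m) stands along the right side of the table, from 0.24 m right of the robot's axis: go round it
- collar (a joint): turn of the knurled lock collar about the vertical spindle, rad, growing clockwise seen from above; range -0.1 to 1.5, held by light friction (0.06 N m), no click. 0: pointer at the round dot (free). 1.05: pointer at the raised bar (locked). Starts between 0 and 0.35
- collar_grip (a point): centre of the collar on its axis, half-way up what can be gripped: knurled dark steel ring, 50 mm in diameter, 28 mm high, from 162 to 190 mm above the table; the spindle end stands 6 mm proud in its middle. Grip it across its diameter, beside the pointer tab rather than on it
- collar_tip (a point): outer tip of the collar's pointer tab, 50 mm from the axis, 160 mm above the table; tab 11 mm wide, on the side towards the gate
- lock_mark (a point): middle of the raised bar (14 x 4.5 mm, radial, white, left of the middle as seen from the gate) on the drive head that marks locked, 53 mm from the collar's axis; the free mark is a round white dot 7 mm wide, 1.05 rad counter-clockwise from it
- bolt_handle (a point): point to grip on the bolt's upright round handle, on its centre line, 16 mm below its top; steel stem 14 mm in diameter with dark grooves, standing 56 mm up from the bolt's axis, nothing higher than 157 mm above the table within 55 mm of it on any side. It is about 178 mm above the table, 22 mm in front of the gate, and moves with the bolt and the gate. It leans with the bolt (up to 0.12 rad along the gate)
- bolt_nose (a point): centre of the bolt's nose: a 20 mm thick, 12 mm long head at the end of the 14 mm rod, behind a 7 mm thick groove 14 mm long; it lies 45 mm to the right of the handle along the bolt
- bolt (a joint): how far the bolt is drawn through its barrel towards the gate's hinge (along stirrer +y while the gate is shut), m: 0 home in the keeper, 0.032 fully drawn (stop); from 0.02 on the nose is out of the keeper. Slides with about 1 N of friction and stays where it is left
- barrel (a joint): how far the loose barrel (and the bolt in it) is tipped nose-up about its one screw, which lies 73 mm from the handle and 112 mm from the nose's shoulder when the bolt is home, towards the hinge; rad: 0 sagging (rests there by its weight), 0.05 level, 0.17 stop. The nose clears the lip from about 0.06, when the handle has been lifted some 4.5 mm; the handle can be lifted 12 mm at most while the bolt is home and less (7 mm) when it is drawn
- keeper_lip (a point): middle of the top edge of the keeper's bent-up lip, 132 mm above the table; it stands in the bolt's groove and stops the nose's shoulder, 6 mm deep. Lip 3 mm thick. The keeper is an open-topped steel saddle on the right upright, whose outer cheek (top 155 mm up) holds the nose, and so the gate, shut until the bolt is drawn
- gate_swing (a joint): opening of the gate about its upright hinge at the left, rad: 0 shut, grows as its right edge swings out towards the robot (-x of the stirrer), stop at 1.3. A spring pulls it shut with 0.12 to 0.25 N m (1.5 to 3 N at the handle)
- gate_hinge (a point): point on the gate's upright hinge axis at the height of the bolt; the drawn bolt's handle goes round it at about 90 mm (115 mm with the bolt home)
- gate: the gate: aluminium frame with upright bars, 146 mm wide, 32 to 152 mm above the table, 8 mm thick, carrying the barrel and the bolt near its top. Origin on the hinge axis at table height; the gate reaches along its -y; its -x is the front
- keeper: the keeper on the right upright (see its lip); its frame is the stirrer's
- rack: green microtube rack: a bystander, not part of the job; origin under its middle
- dish_a: lower petri dish: a bystander, not part of the job; origin under its middle
- dish_b: upper petri dish: a bystander, not part of the job; origin under its middle
- bench_timer: bench timer: a bystander, not part of the job; origin under its middle
- lab_book: black notebook: a bystander, not part of the job; origin under its middle
- marker: marker pen: a bystander, not part of the job; origin under its middle
- dropper: small white bottle: a bystander, not part of the job; origin under its middle
- block: metal tube block: a bystander, not part of the job; origin under its middle

How it is judged:
By the outcome, as a careful person would: the job done as asked, in the order asked, and still so for the second after the job is handed in, while the arm keeps its last pose, push and grip.
It also fails if it takes over 48 s, if anything falls off the work surface, if the arm or the gripper's body presses on something with over 40 N, if the wrist force passes 120 N, or if a joint passes its speed limit or range.

ROBOT

A 6-joint arm with a two-finger parallel gripper is mounted at the origin on a cart in front of the work surface, level with it; the furniture and walls round the work are solid. World frame = base frame: x ahead of the robot, y to its left, z up, the work surface at z = 0. Lengths are in m, angles in rad, forces in N, time in s.
With the tool pointing down it reaches from about 0.25 to 0.775 m from the base axis. Payload 4 kg.
Tool frame: the origin (TCP) lies midway between the tips of the shut fingers; the grasp point (between the pads) lies 19 mm behind it; z points along the fingers, y is the line along which they close (so a half turn about z gives the same grasp; the last joint's range is limited). The gripper opens to 85 mm and grips with 20 to 120 N. Pads are 22 mm wide; open, the fingers measure 114 mm over their backs; the gripper's body (76 mm by 85 mm) begins 54 mm behind the grasp point. The pads swing forward as they close: fully open they stand 13 mm farther back than shut.
Start: joints at [1.081, 0.087, 1.371, -0, 1.684, -0.103], TCP at [0.207, 0.509, 0.231] pointing down, gripper open.
Joint ranges: [-3.1, 3.1], [-0.76, 2.03], [0.27, 2.55], [-1.08, 4.22], [0.17, 2.65], [-2.57, 2.57]. Speed limits (rad/s): [2.79, 2.79, 3.14, 3.14, 3.14, 3.14].

INTERFACE

Orientations are given as a unit quaternion [x, y, z, w].
In Python, from plant import get_state, snapshot, get_calibration, hand_in gives the robot as it stands. The module is installed in compiled form; this text tells all that it offers.
- The arm moves only by the tool jog_arm, never from a script. Its argument "plan" is a list of rows, each a list of 3 entries, a list of its own where there are three numbers: the shift along the world's x, y, z in mm, then the turn about the world's z in rad, then the finger opening in mm, from 0 to 85.4. A call has 1 to 10 rows; each row is the pose to reach, as a shift and turn from the pose commanded when the call began; what a row does not reach only later rows make up. A row lasts 1/8 s, in which the tool goes at most 62.5 mm and 10.7 degrees, less where a joint would pass 70% of its speed; a pose out of reach is approached as far as the arm can. A call with a gripper value outside its range is refused whole. The fingers move at their own pace and stop on an object; "newtons" is the grip in N (left out, the last holds). Time passes only in rows, so rows that repeat a pose let the fingers close. It gives the time, the measured TCP pose, the force, the opening and the grip force at its end, in the units of the state.
- get_state(): the state, without advancing time (a new reading comes with each control period).
- snapshot(name): name is "scene" or "side" or "wrist"; returns the picture (400x640x3 uint8, red, green, blue); there is no depth.
- get_calibration(name): a dict with "K" (3x3 intrinsics, pixels), "origin" and "orientation" of the camera in the world. Camera axes: x right, y down, z forward; pixel columns grow to the right and rows downward; lengths in m; the calibration is good to about 2 mm. A picture is of the moment at which its call begins: read the wrist's pose just before it. get_calibration takes no time and is no camera call; for the wrist camera it gives the pose at the moment of the call.
- hand_in(): hands the job in; it is judged then, once.
The state is a dict: "clock": time; "joint_pos": joint angles; "qvel": joint speeds; "joint_efforts": joint torques, N m; "tool_pos": TCP position; "eef_rot": TCP orientation; "force": force on the tool from outside, world axes, zero at the start; "moment": the same for the moment, N m; "gripper_width": finger opening in m; "gripper_force": force on a finger pad.
Only numpy, scipy, OpenCV 4.12 (cv2) and the standard library are available. Lean on these libraries where they do the work, as an engineer would, in place of code of your own. Each camera call takes 0.05 s, during which the arm holds its last target. There are 200 camera calls.

## Working session

There is one attempt and no reset: what is moved stays moved. The work goes in short steps, Python scripts to look and compute and a tool call to move; the robot and the scene stay as the last step left them, time stands still between calls to the robot, and variables do not carry over. Pictures are saved under pics/ and viewed, at most 10 in all, crops included, and the job is handed in when it is done.

Besides the shell and the picture viewer there is one more tool, called in YAML: its name, and indented under it one key for each argument. jog_arm: Moves the arm, as the interface text tells. Its arguments: {"type":"object","properties":{"plan":{"type":"array"},"newtons":{"type":"number"}},"required":["plan"]}

```bash
mkdir -p pics
cat > h.py <<'E'
import numpy as np, cv2
from scipy.spatial.transform import Rotation as R
from plant import *
def snap(n,f,crop=None,s=1):
    c=get_calibration(n); im=snapshot(n)[:,:,::-1]
    if crop: im=im[crop[1]:crop[3],crop[0]:crop[2]]
    if s!=1: im=cv2.resize(im,None,fx=s,fy=s,interpolation=cv2.INTER_CUBIC)
    cv2.imwrite('pics/'+f,im); return c
def ray(c,u,v):
    d=np.linalg.inv(np.array(c['K']))@[u,v,1]
    return np.array(c['origin']),R.from_quat(c['orientation']).apply(d)
def atz(c,u,v,z):
    o,d=ray(c,u,v); return o+d*(z-o[2])/d[2]
def proj(c,p):
    q=R.from_quat(c['orientation']).inv().apply(np.array(p)-c['origin']); q=np.array(c['K'])@q; return q[:2]/q[2]
E
python3 - <<'E'
from h import *
a=snapshot("scene");b=snapshot("side")
cv2.imwrite('pics/a.png',a[:,:,::-1]);cv2.imwrite('pics/b.png',b[:,:,::-1])
for n in("scene","side","wrist"):
    c=get_calibration(n);print(n,np.round(c['K'],1).tolist(),np.round(c['origin'],3),np.round(c['orientation'],3))
s=get_state();print(s['clock'],s['tool_pos'],s['eef_rot'],s['gripper_width'],s['force'])
E
```

```text
scene [[422.6, 0.0, 319.1], [0.0, 422.6, 199.3], [0.0, 0.0, 1.0]] [-0.165 -0.371  0.726] [ 0.761 -0.475  0.225 -0.38 ]
side [[398.0, 0.0, 321.9], [0.0, 398.0, 208.5], [0.0, 0.0, 1.0]] [0.561 0.751 0.589] [ 0.01   0.873 -0.487 -0.   ]
wrist [[289.1, 0.0, 314.7], [0.0, 289.1, 200.0], [0.0, 0.0, 1.0]] [0.132 0.539 0.372] [0.819 0.551 0.086 0.132]
0.1 [0.20725145 0.50896638 0.23021012] [ 1.92199479e-01  9.81355313e-01 -1.00716750e-03 -3.10113368e-04] 0.08569020748751244 [-0.30358669  0.40437022  0.00145504]
```

View pics/a.png

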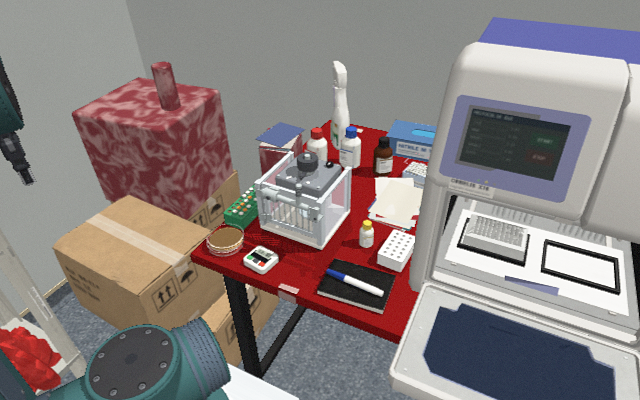

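View pics/b.png

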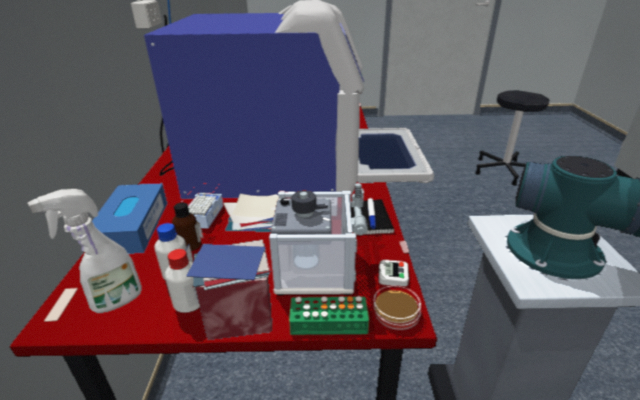

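Scene view: the collar top is at about (308,157), and the bolt handle is near (292,195) in front of the gate. Side view: the collar is at about (303,196).

Run:
```python
from h import *
s=get_calibration("scene");d=get_calibration("side")
print(atz(s,308,157,.19),atz(d,303,195,.19))
# base corners
for p in [(268,231),(322,247),(350,207)]: print(p,atz(s,*p,0.0))
w=get_calibration('wrist'); t=get_state()
Rt=R.from_quat(t['eef_rot']);print(Rt.inv().apply(np.array(w['origin'])-t['tool_pos']),(Rt.inv()*R.from_quat(w['orientation'])).as_matrix().round(3))
im=cv2.imread('pics/a.png')[130:260,230:370];cv2.imwrite('pics/a2.png',cv2.resize(im,None,fx=4.5,fy=4.5,interpolation=cv2.INTER_CUBIC))
```

```text
[0.59035982 0.04824087 0.19      ] [0.5912893  0.05191283 0.19      ]
(268, 231) [0.49653838 0.12263332 0.        ]
(322, 247) [ 0.5037016 -0.0290413  0.       ]
(350, 207) [ 0.67774366 -0.02879593  0.        ]
[ 0.08115236 -0.0011391  -0.14210904] [[ 0.    -0.95  -0.311]
 [ 1.     0.001 -0.001]
 [ 0.002 -0.311  0.95 ]]
```

View pics/a2.png

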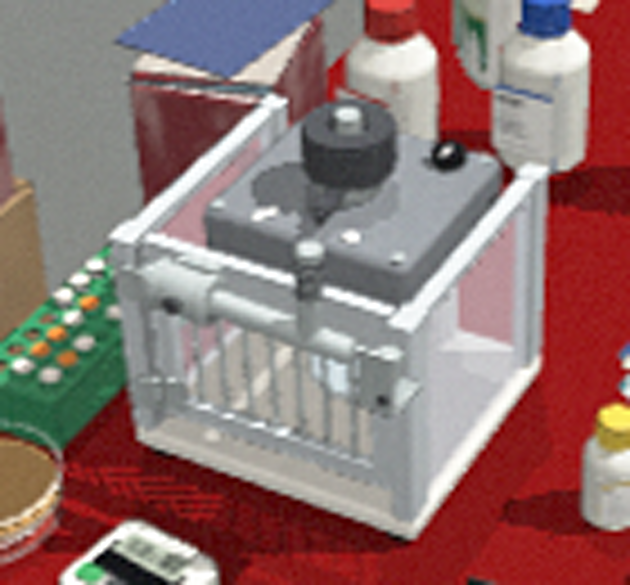

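The crop shows the stirrer square to the world axes. The bar is left of the pointer, the dot is right of it, and the bolt handle is in front of the gate. I'll move in for a close wrist look.

jog_arm:
  plan:
    - [[10,-40,50],0.05,85]
    - [[40,-95,90],0.1,85]
    - [[70,-145,100],0.15,85]
    - [[100,-195,100],0.2,85]
    - [[135,-245,100],0.25,85]
    - [[165,-300,100],0.3,85]
    - [[200,-350,100],0.386,85]
    - [[235,-405,100],0.386,85]
    - [[270,-455,100],0.386,85]
    - [[270,-455,100],0.386,85]

```text
clock: 1.35
tool_pos: [0.4787, 0.051, 0.3295]
eef_rot: [0.004, 1.0, -0.0, -0.002]
force: [-0.1, 1.0, -0.9]
gripper_width: 0.0849
gripper_force: 0.0
```

Run:
```python
from h import *
t=get_state();print(t['clock'],t['tool_pos'],t['eef_rot'])
snap('wrist','w1.png'); snap('scene','s1.png')
```

```text
1.35 [0.47870703 0.05096621 0.32950061] [ 3.64973368e-03  9.99991957e-01 -3.33528906e-04 -1.62939570e-03]
```

View pics/w1.png

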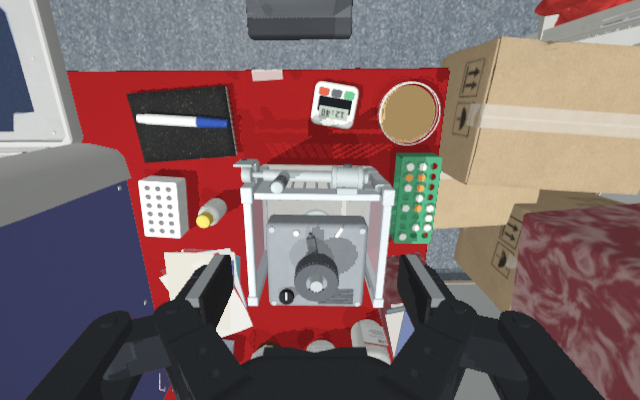

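The wrist view shows the collar spindle at (316,287), the pointer tip at about (311,235), the bar at (339,232), the dot at (295,233), the handle top at (278,184) and the black knob at (287,297). Zooming in.

Run:
```python
from h import *
im=cv2.imread('pics/w1.png')[155:305,230:400];cv2.imwrite('pics/w1z.png',cv2.resize(im,None,fx=4,fy=4,interpolation=cv2.INTER_CUBIC))
```

```text
(no output)
```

View pics/w1z.png

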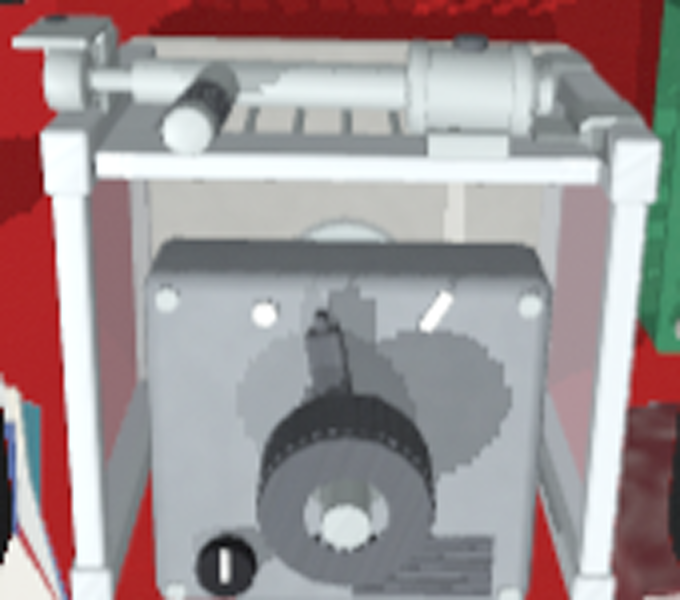

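Run:
```python
from h import *
c=get_calibration('wrist')
P={}
for n,u,v,z in [('spin',347,525,.196),('collartop',347,512,.190),('handletop',187,132,.194),('tip',320,318,.161),('bar',437,311,.152),('dot',263,314,.151),('knob',226,562,.165),('postR',75,162,.152),('postL',632,162,.152),('postRr',92,590,.152),('postLr',598,590,.152),('lip?',85,80,.14)]:
    P[n]=atz(c,230+u/4,155+v/4,z);print(n,P[n].round(4))
ax=P['spin'][:2]
for n in('tip','bar','dot'):
    d=P[n][:2]-ax;print(n,np.hypot(*d),np.arctan2(d[1],-d[0]))
```

```text
spin [0.5872 0.055  0.196 ]
collartop [0.5871 0.0551 0.19  ]
handletop [0.4741 0.015  0.194 ]
tip [0.5403 0.0473 0.161 ]
bar [0.5422 0.0826 0.152 ]
dot [0.5435 0.0298 0.151 ]
knob [0.6221 0.0173 0.165 ]
postR [ 0.4948 -0.0236  0.152 ]
postL [0.4951 0.138  0.152 ]
postRr [ 0.6424 -0.0287  0.152 ]
postLr [0.6427 0.138  0.152 ]
lip? [ 0.4732 -0.0217  0.14  ]
tip 0.047569395078851065 -0.16360056638186135
bar 0.052772133535602346 0.5486063655282689
dot 0.05045572963380493 -0.5243598627814977
```

Pointer angle is about −0.16 and the bar about 0.54, so the turn needed is about 0.70 rad clockwise. The radii match the given sizes. Going to the collar.

jog_arm:
  plan:
    - [[50,1,-20],0.08,85]
    - [[95,1,-50],0.165,85]
    - [[109,1,-80],0.165,85]
    - [[109,1,-115],0.165,85]
    - [[109,1,-145],0.165,85]
    - [[109,1,-145],0.165,85]

```text
clock: 2.2
tool_pos: [0.584, 0.0574, 0.1833]
eef_rot: [-0.083, 0.997, 0.001, -0.003]
force: [0.6, -0.1, 1.1]
gripper_width: 0.085
gripper_force: 0.0
```

Run:
```python
from h import *
t=get_state();print(t['clock'],t['tool_pos'],t['force'],R.from_quat(t['eef_rot']).as_matrix()[:,1])
c=get_calibration('wrist')
print(proj(c,[.587,.055,.196]))
snap('wrist','w2.png')
```

```text
2.2 [0.5840182  0.05740107 0.1832769 ] [ 0.64392423 -0.12918146  1.13661137] [-0.16625231  0.98608188  0.0016432 ]
[310.20683429 276.9491741 ]
```

View pics/w2.png

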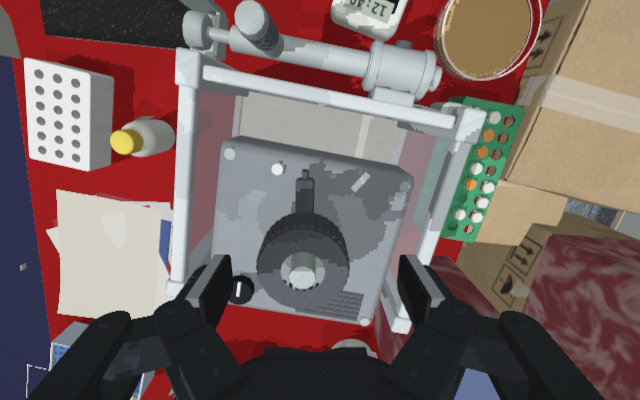

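The collar spindle is at (302,271), and the pointer tip at about (305,176) points straight up between the fingers. The bar is at (360,181) and the dot at (277,169).

Run:
```python
from h import *
c=get_calibration('wrist')
s=atz(c,302,271,.196);print(s, atz(c,303,259,.190))
for n,u,v,z in [('tip',305,176,.161),('bar',360,181,.152),('dot',277,169,.151),('handletop',251,13,.194),('knob',240,290,.165)]:
    p=atz(c,u,v,z);d=p[:2]-s[:2];print(n,p,np.hypot(*d),np.arctan2(d[1],-d[0]))
```

```text
[0.5870985  0.05012007 0.196     ] [0.58343708 0.0498434  0.19      ]
tip [0.54500242 0.04391938 0.161     ] 0.04255030480595213 -0.14624702117690022
bar [0.54457679 0.07847438 0.152     ] 0.05110833832250328 0.5881084218295405
dot [0.54587103 0.02608812 0.151     ] 0.04772043131412398 -0.5277593921027922
handletop [0.47433157 0.01178748 0.194     ] 0.11910402270755815 -0.32767363162816093
knob [0.62726118 0.01362225 0.165     ] 0.05426906681190242 -2.4039644625821053
```

jog_arm:
  plan:
    - [[4,-6,0],0,85]
    - [[4,-6,-25],0,85]
    - [[4,-6,-25],0,85]
    - [[4,-6,-25],0,45]
    - [[4,-6,-25],0,45]
    - [[4,-6,-25],0,45]
    - [[4,-6,-25],0,45]
    - [[4,-6,-25],0,45]
  newtons: 30

```text
clock: 3.25
tool_pos: [0.591, 0.0519, 0.1639]
eef_rot: [-0.083, 0.997, 0.002, 0.002]
force: [-1.1, 5.1, 4.3]
gripper_width: 0.049
gripper_force: 32.9
```

jog_arm:
  plan:
    - [[0,0,0],-0.12,45]
    - [[0,0,0],-0.25,45]
    - [[0,0,0],-0.38,45]
    - [[0,0,0],-0.51,45]
    - [[0,0,0],-0.62,45]
    - [[0,0,0],-0.7,45]
    - [[0,0,0],-0.7,45]
    - [[0,0,0],-0.7,45]

```text
clock: 4.25
tool_pos: [0.5909, 0.0513, 0.1639]
eef_rot: [0.264, 0.965, 0.002, 0.001]
force: [-3.1, 5.5, 6.1]
gripper_width: 0.0489
gripper_force: 33.0
```

Run:
```python
from h import *
t=get_state();y=R.from_quat(t['eef_rot']).as_matrix()[:,1];print(t['clock'],t['tool_pos'],t['force'],np.arctan2(y[1],y[0]))
snap('wrist','w3.png',(170,60,450,320),2.2)
```

```text
4.25 [0.59094619 0.05126222 0.16394025] [-3.05434734  5.47532407  6.09181526] 1.0372146443963546
```

View pics/w3.png

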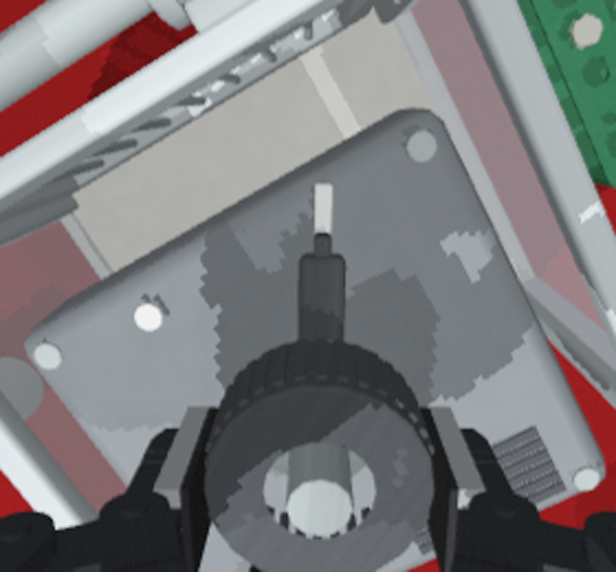

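The pointer tip (321,240) lines up with the bar (324,208), to within about 0.01 rad. Releasing, lifting and moving above the bolt handle.

jog_arm:
  plan:
    - [[0,0,0],0,85]
    - [[0,0,0],0,85]
    - [[0,0,0],0,85]
    - [[0,0,40],0,85]
    - [[0,0,85],-0.1,85]
    - [[-40,-10,90],-0.28,85]
    - [[-80,-25,90],-0.46,85]
    - [[-116,-37,90],-0.64,85]
    - [[-116,-37,90],-0.82,70]
    - [[-116,-37,90],-1.0,70]

```text
clock: 5.55
tool_pos: [0.474, 0.0119, 0.2516]
eef_rot: [0.697, 0.717, 0.0, 0.0]
force: [-0.1, 0.5, 0.6]
gripper_width: 0.0697
gripper_force: 0.0
```

jog_arm:
  plan:
    - [[0,0,-10],-0.037,60]
    - [[0,0,-10],-0.037,60]
    - [[0,0,-10],-0.037,60]

```text
clock: 5.92
tool_pos: [0.4744, 0.0124, 0.2409]
eef_rot: [0.707, 0.707, -0.0, -0.0]
force: [0.0, -0.9, -0.3]
gripper_width: 0.0601
gripper_force: 0.0
```

Run:
```python
from h import *
t=get_state();y=R.from_quat(t['eef_rot']).as_matrix()[:,1];print(t['clock'],t['tool_pos'],t['force'],t['gripper_width'],np.arctan2(y[1],y[0]))
c=snap('wrist','w4.png')
print(proj(c,[.474,.012,.194]),proj(c,[.590,.050,.196]))
```

```text
5.925 [0.47443823 0.01235832 0.24092611] [ 0.00370363 -0.85297044 -0.3468171 ] 0.060103867025061854 -0.0005746348869520246
[316.34958636 223.44108731] [492.52540099 171.44280511]
```

View pics/w4.png

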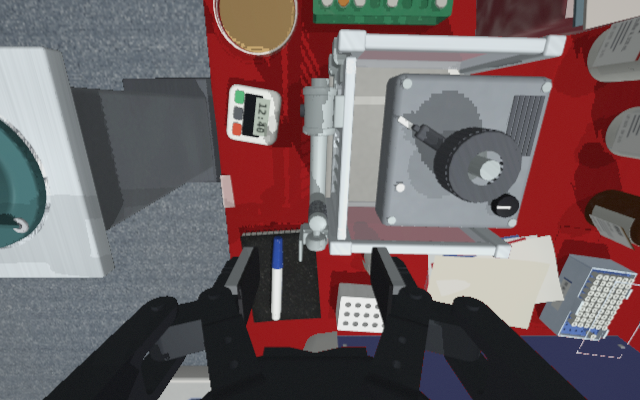

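The handle top is at (317,226), where predicted, and the collar pointer is still on its bar at (403,122). Descending to grip.

jog_arm:
  plan:
    - [[0,0,-40],0,60]
    - [[0,0,-79],0,60]
    - [[0,0,-79],0,60]
    - [[0,0,-79],0,8]
    - [[0,0,-79],0,8]
    - [[0,0,-79],0,8]
    - [[0,0,-79],0,8]
    - [[0,0,-79],0,8]
  newtons: 40

```text
clock: 6.98
tool_pos: [0.4758, 0.0122, 0.1644]
eef_rot: [0.708, 0.706, 0.001, 0.002]
force: [0.3, 0.2, 6.3]
gripper_width: 0.0124
gripper_force: 39.1
```

jog_arm:
  plan:
    - [[0,1,2],0,8]
    - [[0,2,4],0,8]
    - [[0,3,6],0,8]
    - [[0,4,7.5],0,8]
    - [[0,4,7.5],0,8]
    - [[0,4,7.5],0,8]

```text
clock: 7.72
tool_pos: [0.4743, 0.0165, 0.169]
eef_rot: [0.708, 0.706, -0.0, -0.0]
force: [4.2, -1.5, -7.1]
gripper_width: 0.0121
gripper_force: 38.9
```

jog_arm:
  plan:
    - [[0,0.5,1.5],0,8]
    - [[0,1,3],0,8]
    - [[0,1,3],0,8]
    - [[0,1,3],0,8]

```text
clock: 8.22
tool_pos: [0.4743, 0.0177, 0.1728]
eef_rot: [0.708, 0.707, 0.0, -0.0]
force: [3.4, 1.8, -7.9]
gripper_width: 0.0122
gripper_force: 39.0
```

Run:
```python
from h import *
t=get_state();print(t['clock'],t['tool_pos'],t['force'],t['moment'])
c=snap('wrist','w5.png',(250,150,400,260),5)
```

```text
8.225 [0.47428303 0.01772484 0.17281924] [ 3.41930568  1.81767375 -7.89922062] [-0.14661782 -0.62441981  0.00505066]
```

View pics/w5.png

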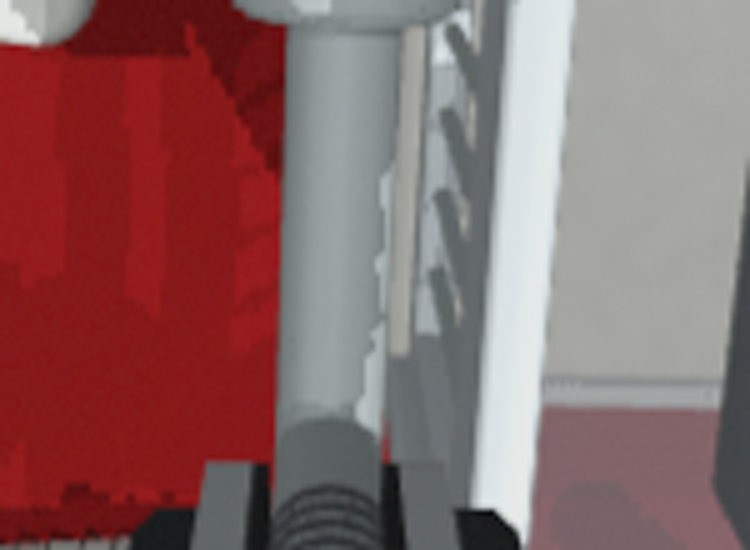

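The handle is held squarely and has risen 8 mm at a steady 8 N, which is its weight. Starting the pull gently.

jog_arm:
  plan:
    - [[0,3,0],0,8]
    - [[0,6,-0.5],0,8]
    - [[0,10,-1],0,8]
    - [[0,13,-1.5],0,8]
    - [[0,13,-1.5],0,8]

```text
clock: 8.9
tool_pos: [0.4747, 0.031, 0.1716]
eef_rot: [0.708, 0.707, 0.001, -0.0]
force: [3.0, 0.3, -5.1]
gripper_width: 0.0124
gripper_force: 39.3
```

jog_arm:
  plan:
    - [[0,4,-0.5],0,8]
    - [[0,8,-1],0,8]
    - [[0,12,-1.5],0,8]
    - [[0,16,-2],0,8]
    - [[0,16,-2],0,8]

```text
clock: 9.52
tool_pos: [0.475, 0.0471, 0.17]
eef_rot: [0.708, 0.707, 0.001, 0.0]
force: [2.4, 1.6, -0.2]
gripper_width: 0.0123
gripper_force: 39.7
```

jog_arm:
  plan:
    - [[-4,1.3,0],-0.05,8]
    - [[-8.7,2.8,0],-0.105,8]
    - [[-13,4.5,0],-0.157,8]
    - [[-17,6.4,0],-0.21,8]
    - [[-17,6.4,0],-0.21,8]

```text
clock: 10.15
tool_pos: [0.458, 0.0529, 0.17]
eef_rot: [0.778, 0.629, 0.001, 0.001]
force: [3.1, -0.6, 1.3]
gripper_width: 0.0123
gripper_force: 39.8
```

jog_arm:
  plan:
    - [[-4,2.2,0],-0.05,8]
    - [[-8,4.5,0],-0.105,8]
    - [[-12,7,0],-0.157,8]
    - [[-15.5,9.8,0],-0.21,8]
    - [[-19,12.8,0],-0.26,8]
    - [[-22.5,16,0],-0.314,8]
    - [[-22.5,16,0],-0.314,8]
    - [[-22.5,16,0],-0.314,8]

```text
clock: 11.15
tool_pos: [0.4356, 0.0684, 0.1699]
eef_rot: [0.866, 0.499, 0.001, 0.001]
force: [3.0, -1.8, 1.7]
gripper_width: 0.0125
gripper_force: 39.9
```

Run:
```python
from h import *
t=get_state();print(t['clock'],t['tool_pos'],t['force'],t['moment'],t['gripper_width'])
c=snap('wrist','w6.png',(200,0,640,330),1.8)
```

```text
11.15 [0.43561812 0.0683569  0.16989306] [ 2.95592426 -1.7899153   1.65396628] [-0.22194512 -0.71180658 -0.13574176] 0.01248259315584471
```

View pics/w6.png

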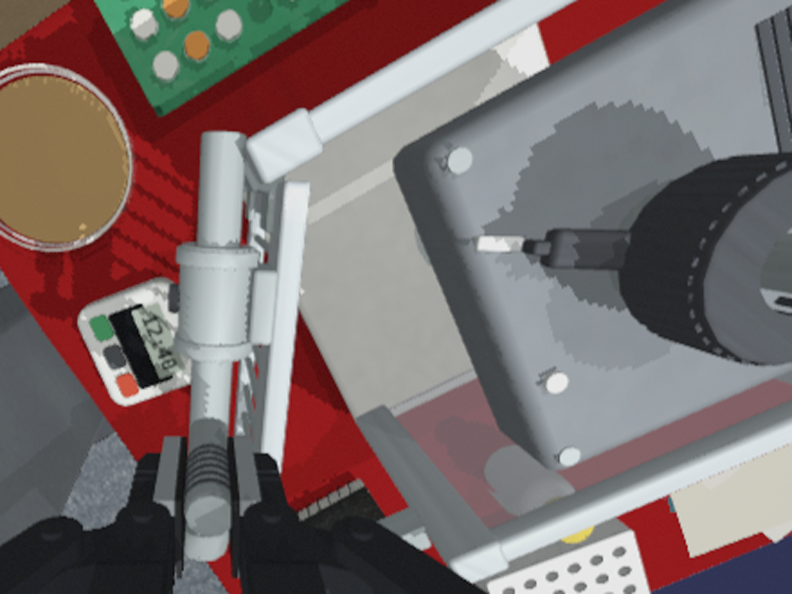

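The gate is open with the bolt drawn and held. The collar pointer (537,248) points at the bar (500,243). Checking the gate and collar angles numerically.

Run:
```python
from h import *
c=get_calibration('wrist')
f=lambda u,v,z:atz(c,200+u/1.8,v/1.8,z)[:2]
a,b=f(298,188,.152),f(268,455,.152);d=b-a;print('gate',a,b,np.degrees(np.arctan2(-d[0],-d[1])))
p,q=f(310,120,.152),f(480,560,.152);d=q-p;print('cage front',p,q,np.degrees(np.arctan2(-d[0],-d[1])))
ax=np.array([.590,.050])
for n,u,v,z in[('tip',533,247,.161),('bar',500,243,.152),('dot',555,382,.151)]:
    d=f(u,v,z)-ax;print(n,np.hypot(*d),np.arctan2(d[1],-d[0]))
```

```text
gate [0.49752186 0.12363161] [0.44894941 0.05080119] 33.700321397584204
cage front [0.50866905 0.13814193] [ 0.496522   -0.02730428] 4.199116207319646
tip 0.05052439688834218 0.5521278228887414
bar 0.055156263398861996 0.554103269268165
dot 0.0520048012641987 -0.46801681733806944
```

```bash
python3 -c "
from plant import *
print(hand_in())"
```

```text
the job is handed in; nothing more can be done
None
```

The job is handed in: the collar is at the locked bar (within about 0.01 rad), the bolt is drawn about 30 mm without forcing, and the gripper is holding the gate about 30° open (measured 29.5–34°); the other things on the table were not touched.

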